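# Switch on the inspection lamp and hold the hand lens in focus over the sample

### The arm

A 7-joint arm with a two-finger parallel gripper is mounted at the origin on a cart in front of the work surface, level with it; the furniture and walls round the work are solid. World frame = base frame: x ahead of the robot, y to its left, z up, the work surface at z = 0. Lengths are in m, angles in rad, forces in N, time in s.
With the tool pointing down it reaches from about 0.425 to 0.925 m from the base axis. Payload 6.8 kg.
Tool frame: the origin (TCP) lies on the centre line of the jaws, within the pads' length; the fingertips stand 17 mm ahead of it and the grasp point (between the pads) lies 2 mm behind it; z points along the fingers, x is the direction in which the jaws open and shut, and the axes are right-handed (so a half turn about z gives the same grasp; the last joint's range is limited). The gripper opens to 85 mm and grips with 20 to 120 N. Pads are 22 mm wide; open, the fingers measure 114 mm over their backs; the gripper's body (76 mm by 85 mm) begins 54 mm behind the grasp point. The pads swing forward as they close: fully open they stand 13 mm farther back than shut.
Start: joints at [-1.248, 0.477, 0.022, 1.555, -0.011, 1.109, -0.083], TCP at [0.282, 0.613, 0.248] pointing down, gripper open.
Joint ranges: [-2.96, 2.96], [-0.34, 2.1], [-1.41, 1.46], [0.24, 2.44], [-1.37, 4.51], [0.17, 1.92], [-2.96, 2.96]. Speed limits (rad/s): [2.39, 2.39, 3.14, 3.14, 3.14, 3.14, 3.14].

### API

Orientations are given as a rotation vector (axis times angle).
In Python, from bench import r gives the robot as it stands.
- The arm moves only by the tool arm_command, never from a script. Its argument "increments" is a list of rows, each a list of 3 entries, a list of its own where there are three numbers: the shift along the world's x, y, z in m, then the turn, a rotation vector about the world's x, y, z in rad, then the opening in per cent of the stroke, from 0 (shut) to 100 (fully open). A call has 1 to 10 rows; each row is the pose to reach, as a shift and turn from the pose commanded when the call began; what a row does not reach only later rows make up. A row lasts 1/10 s, in which the tool goes at most 50 mm and 8.59 degrees, less where a joint would pass 70% of its speed; a pose out of reach is approached as far as the arm can. A call with a gripper value outside its range is refused whole. The fingers move at their own pace and stop on an object; "newtons" is the grip in N (left out, the last holds). Time passes only in rows, so rows that repeat a pose let the fingers close. It gives the time, the measured TCP pose, the force and the opening at its end, in the units of the state.
- r.get_obs(): the state, without advancing time (a new reading comes with each control period).
- r.grab_frame(name): name is "scene" or "top"; returns the picture (384x512x3 uint8, blue, green, red); there is no depth.
- r.camera_model(name): a dict with "camera_matrix" (3x3 intrinsics, pixels), "D" ([k1, k2, p1, p2, k3] as OpenCV has them; the pictures are not rectified), "camera_from_world" (4x4, takes a point from world to camera coordinates). Camera axes: x right, y down, z forward; pixel columns grow to the right and rows downward; lengths in m; the calibration is good to about 2 mm. A picture is of the moment at which its call begins. camera_model takes no time and is no camera call.
- r.hand_in(): hands the job in, once; it reports no verdict.
The state is a dict: "clock": time; "joints": joint angles; "qvel": joint speeds; "tau": joint torques, N m; "tcp_pos": TCP position; "orientation": TCP orientation; "contact_force": force on the tool from outside, world axes, zero at the start; "moment": the same for the moment, N m; "grip_width": finger opening in m.
Only numpy, scipy, OpenCV 4.12 (cv2) and the standard library are available. Lean on these libraries where they do the work, as an engineer would, in place of code of your own. Each camera call takes 0.05 s, during which the arm holds its last target. There are 200 camera calls.

### The job

Take the blue key from its grey holder, push it fully home in the brass key switch of the white inspection lamp and turn it clockwise to its stop to switch the lamp on, leaving the key in. Then pick up the hand lens by its handle and hold it level, steady and centred over the root sample in the small dish on the lamp, with the lens at the height of the red focus pointer and touching nothing. Finish while still holding the lens there; do not move the pointer, the sample dish or the other things lying about.

Things in the scene. Friction and masses are not known exactly. Their poses are not given: they have to be found in the camera images.
- light_base: White inspection lamp, fixed flat box 120 (x) x 270 (y) x 30 mm with a bright window; origin under its centre, z up. On it: key switch at x 0, y -90 mm (round steel boss 46 mm across, top 54 mm above the worktop; black dot off, green dot on), sample dish near x -5, y +40, steel gauge post (8 mm thick, top 147 mm above the worktop) at x +35, y +105.
- key_barrel (a joint): Turning brass barrel in the key switch, 33 mm across: 0 = off, grows as it turns clockwise seen from above, stop at 1.05 rad (60 degrees) = on; it starts between 0 and 0.1. Stays where it is left; turns at about 0.03 N m.
- keyway (a point): Middle of the mouth of the barrel's slot, on the barrel's top face (55 mm above the worktop). x = along the slot (turns with the barrel), z up. The slot is 8.6 mm wide and about 22 mm long and 24 mm deep, open upward.
- lamp_key: Loose key, upright in its holder, 40 g. Origin: centre of the underside of its steel collar (24 mm wide, 3 thick), z up. Below: flat blade 18 (x) x 6 (y) mm, 18 long, tapered tip. Above: blue grip 34 (x) x 10 (y) mm, z +7 to +43, pinched across the 10 mm. Home when the collar sits on the barrel; fits either way round; turning play in the slot up to 0.15 rad.
- key_holder: Grey fixed block 46 x 46 x 28 mm with a slot in which the key stands, collar on the block's top; origin under its centre. To the right of it and of the lamp (y below -0.29 m) stands a tall stereo microscope, to the left (y above +0.36 m) a compound microscope: go over or round these (fingertips at z 0.48 m pass over).
- field_lens: Loose hand lens lying flat on the worktop. Origin: the middle of the lens (8 mm above its underside), z up and square to the lens. Black round rim 58 mm across and 16 mm high; brown wooden handle 14 mm wide (y) and 16 mm high, from x -38 to -126 mm. About 70 g.
- lens_grip (a point): Middle of the lens handle, at x -80 mm of the lens; axes as the lens.
- pointer_tip (a point): Tip of the red focus pointer, which slides on the gauge post and is stiff; its height (85 to 130 mm above the worktop) varies and marks where the middle of the lens is to be held. z up. The tip lies about 52 mm beside the sample.
- sample_dish: Loose small glass dish with a curled brown root, 46 mm across, 9 mm high, standing on the lamp's window 30 mm above the worktop; origin under its centre.
- amber_vial: Bystander: amber tube with white cap lying on the worktop, 22 x 93 mm, 22 mm high; origin under its centre, long axis y.
- rubber_stopper: Bystander: red-brown rubber stopper, 22 mm across, 22 mm high; origin under its centre.
- empty_dish: Bystander: empty glass dish 96 mm across, 18 mm high; origin under its centre.
Things that resemble listed ones, but are neither listed nor needed, are in the scene too. Leave any green or turquoise look-alike of the sample_dish alone.

How it is judged:
On the way, in this order (a step that is already met when the one before it is completed fails the run):
1. the key is fully home in the key switch (horizontal distance between lamp_key and keyway below 0.004 m and z of lamp_key in the frame of keyway between -0.004 and 0.004 m and angle between lamp_key's own z axis and vertical below 0.15 rad), for 0.1 s.
2. the switch is turned on with the key in it (all of step 1 and value of joint key_barrel above 0.85 rad), for 0.2 s.
At the end, for the whole second after the job is handed in: Key fully home in the switch (4 mm, 0.15 rad), barrel past 0.85 rad; the fingers hold the lens still, its middle within 12 mm sideways of the dish centre and 8 mm of the pointer height, level within 0.12 rad, touching neither lamp, pointer, dish nor key (all of step 2 and horizontal distance between field_lens and sample_dish below 0.012 m and z of field_lens in the frame of pointer_tip between -0.008 and 0.008 m and angle between field_lens's own z axis and vertical below 0.12 rad and linear speed of field_lens below 0.02 m/s and contact force between the fingers and field_lens above 0.5 N and contact force between field_lens and light_base below 0.1 N and contact force between field_lens and sample_dish below 0.1 N and contact force between field_lens and lamp_key below 0.1 N); the arm keeps its last pose, push and grip.
It fails at once if the focus pointer is pushed more than 5 mm (distance of pointer_tip from where it was at the start of the episode above 0.005 m).
It fails at once if the sample dish is shifted more than 8 mm (distance of sample_dish from where it was at the start of the episode above 0.008 m).
It fails at once if a bystander is moved more than 20 mm (distance of amber_vial from where it was at the start of the episode above 0.02 m).
It fails at once if a bystander is moved more than 20 mm (distance of rubber_stopper from where it was at the start of the episode above 0.02 m).
It fails at once if a bystander is moved more than 20 mm (distance of empty_dish from where it was at the start of the episode above 0.02 m).
It also fails if it takes over 67 s, if anything falls off the work surface, if the arm or the gripper's body presses on something with over 40 N, if the wrist force passes 120 N, or if a joint passes its speed limit or range.

## Working session

There is one attempt and no reset: what is moved stays moved. The work goes in short steps, Python scripts to look and compute and a tool call to move; the robot and the scene stay as the last step left them, time stands still between calls to the robot, and variables do not carry over. Pictures are saved under pics/ and viewed, about 8 in all and at most 12, crops included, and the job is handed in when it is done.

Besides the shell and the picture viewer there is one more tool, called after ">>>" as name([rows], argument=value, ...), one row to a line, values as JSON. arm_command: Moves the arm, as the interface text tells. Its arguments: {"type":"object","properties":{"increments":{"type":"array","items":{"type":"array"}},"newtons":{"type":"number"}},"required":["increments"]}

```bash
mkdir -p pics; ls; python3 - <<'E'
from bench import r
import cv2,numpy as np
np.set_printoptions(precision=4,suppress=True)
o=r.get_obs();print(o)
for n in("scene","top"):
    im=r.grab_frame(n);cv2.imwrite(f"pics/{n}0.png",im)
    m=r.camera_model(n);print(n,m)
a=cv2.imread("pics/scene0.png");b=cv2.imread("pics/top0.png")
cv2.imwrite("pics/s0b.png",cv2.resize(a,(800,600),interpolation=2));cv2.imwrite("pics/t0b.png",cv2.resize(b,(800,600),interpolation=2))
E
```

```text
pics
{'clock': 0.0, 'joints': array([-1.2481,  0.4778,  0.0223,  1.5565, -0.0115,  1.1093, -0.0831]), 'qvel': array([ 0.0003, -0.0003,  0.0001, -0.001 , -0.0001, -0.0011,  0.0009]), 'tau': array([  0.0005, -59.6437,   1.6075, -28.1213,   0.0124,   0.009 ,
        -0.    ]), 'tcp_pos': array([0.2816, 0.6128, 0.2473]), 'orientation': array([ 2.6439,  1.6947, -0.0024]), 'contact_force': array([ 0.3807,  0.3103, -0.4047]), 'moment': array([ 0.0073, -0.0086, -0.0445]), 'grip_width': 0.08557330300112234}
scene {'camera_matrix': array([[374.439 ,   0.    , 250.3061],
       [  0.    , 374.439 , 192.3384],
       [  0.    ,   0.    ,   1.    ]]), 'D': array([-0.0917,  0.    ,  0.    ,  0.    ,  0.    ]), 'camera_from_world': array([[-0.4786, -0.8778,  0.0201,  0.3235],
       [-0.6157,  0.3191, -0.7205,  0.4117],
       [ 0.626 , -0.3572, -0.6932,  0.581 ],
       [ 0.    ,  0.    ,  0.    ,  1.    ]])}
top {'camera_matrix': array([[402.4902,   0.    , 259.71  ],
       [  0.    , 402.4902, 193.9181],
       [  0.    ,   0.    ,   1.    ]]), 'D': array([0.0139, 0.    , 0.    , 0.    , 0.    ]), 'camera_from_world': array([[-0.0214, -0.9998, -0.0062,  0.0427],
       [-0.9803,  0.0222, -0.196 ,  0.5775],
       [ 0.1961,  0.0019, -0.9806,  0.8322],
       [ 0.    ,  0.    ,  0.    ,  1.    ]])}
```

View pics/s0b.png

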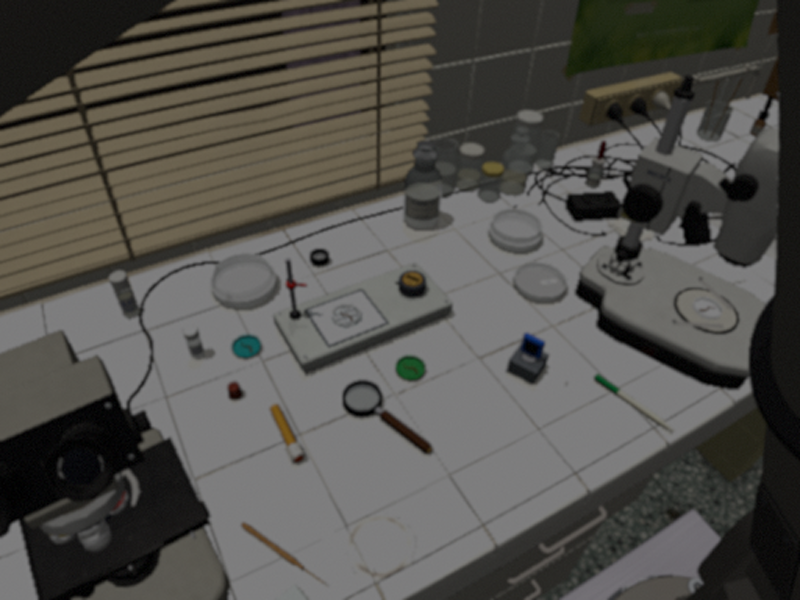

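View pics/t0b.png

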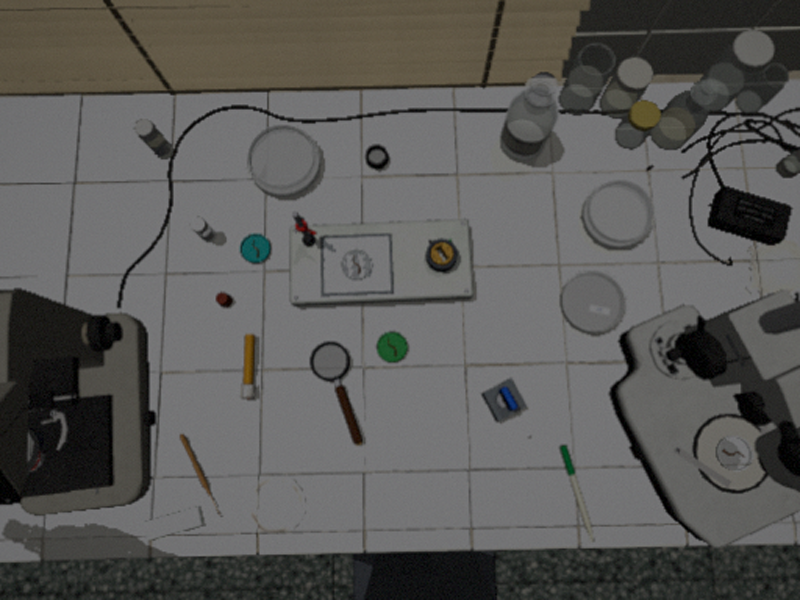

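The scene view shows the lamp at (365,315), key and holder at (530,357), lens at (363,398) with its handle to (430,448). In the top view the lamp is at (380,262), switch (442,254), dish (357,264), key (508,400), and lens (330,362) with handle to (358,442). The key is the only blue grip. The green (392,347) and turquoise (255,248) dishes are look-alikes, so the sample is the clear one on the lamp window.

```bash
cat > h.py <<'E'
from bench import r
import cv2,numpy as np
np.set_printoptions(precision=4,suppress=True)
M={n:r.camera_model(n) for n in("scene","top")}
def ray(n,p):
    m=M[n];T=m["camera_from_world"];R=T[:3,:3]
    q=cv2.undistortPoints(np.array([[p]],float),m["camera_matrix"],m["D"])[0,0]
    d=R.T@np.r_[q,1];return -R.T@T[:3,3],d/np.linalg.norm(d)
def plane(n,p,z):
    c,d=ray(n,p);return c+d*(z-c[2])/d[2]
def tri(ps,pt):
    c1,d1=ray("scene",ps);c2,d2=ray("top",pt)
    s=np.linalg.lstsq(np.c_[d1,-d2],c2-c1,rcond=None)[0]
    a=c1+s[0]*d1;b=c2+s[1]*d2;return (a+b)/2,np.linalg.norm(a-b)
def proj(n,P):
    m=M[n];T=m["camera_from_world"]
    return cv2.projectPoints(np.atleast_2d(np.array(P,float)),cv2.Rodrigues(T[:3,:3])[0],T[:3,3],m["camera_matrix"],m["D"])[0][:,0]
def crop(im,x,y,w,h,k,gain=1.8):
    return cv2.resize(np.clip(im[y:y+h,x:x+w]*gain,0,255).astype(np.uint8),None,fx=k,fy=k,interpolation=cv2.INTER_CUBIC)
E
python3 - <<'E'
from h import *
S=cv2.imread("pics/scene0.png");T=cv2.imread("pics/top0.png")
def mask(im,lo,hi,box):
    h=cv2.cvtColor(im,cv2.COLOR_BGR2HSV);m=cv2.inRange(h,lo,hi);k=np.zeros_like(m);x,y,w,hh=box;k[y:y+hh,x:x+w]=255;return m&k
for nm,im,n,b in(("top",T,"top",(290,230,60,50)),("scene",S,"scene",(315,205,45,45))):
    m=mask(im,(105,120,50),(125,255,255),b);c=max(cv2.findContours(m,0,2)[0],key=cv2.contourArea)
    print("key",nm,cv2.minAreaRect(c),cv2.contourArea(c),[plane(n,p,.071) for p in cv2.boxPoints(cv2.minAreaRect(c))])
# lamp corners, top face z=.03
f=.64
for p in((290,222),(470,220),(472,297),(292,305)):print("lamp",plane("top",np.array(p)*f,.02))
print("switch",plane("top",np.array((442,254))*f,.055),plane("scene",np.array((412,284))*f,.05))
print("dish",plane("top",np.array((357,264))*f,.035))
print("lens",plane("top",np.array((330,362))*f,.012),plane("top",np.array((358,442))*f,.016))
print("holder",plane("top",np.array((504,400))*f,.028))
A=crop(T,180,130,130,75,6);B=crop(T,300,235,50,45,6)
cv2.imwrite("pics/a.png",A)
C=crop(S,170,160,130,75,6);cv2.imwrite("pics/c.png",C)
D=crop(S,315,205,45,45,8);E=cv2.resize(crop(T,300,235,45,45,8),D.shape[1::-1]);cv2.imwrite("pics/k.png",np.hstack([D,E]))
E
```

```text
key top ((325.8000183105469, 254.60000610351562), (16.099689483642578, 4.472135543823242), 63.43495178222656) 57.0 [array([ 0.4552, -0.0954,  0.071 ]), array([ 0.4592, -0.104 ,  0.071 ]), array([ 0.4289, -0.1175,  0.071 ]), array([ 0.4249, -0.1089,  0.071 ])]
key scene ((341.3000183105469, 217.4000244140625), (12.521980285644531, 3.130495071411133), 26.56505012512207) 28.5 [array([ 0.4494, -0.0942,  0.071 ]), array([ 0.4548, -0.1024,  0.071 ]), array([ 0.429 , -0.1144,  0.071 ]), array([ 0.4238, -0.1062,  0.071 ])]
lamp [0.7148 0.2028 0.02  ]
lamp [ 0.7116 -0.0698  0.02  ]
lamp [ 0.5926 -0.0678  0.02  ]
lamp [0.5865 0.198  0.02  ]
switch [ 0.6495 -0.0236  0.055 ] [ 0.6436 -0.0201  0.05  ]
dish [0.6428 0.1005 0.035 ]
lens [0.502  0.1427 0.012 ] [0.3871 0.1022 0.016 ]
holder [ 0.441  -0.1059  0.028 ]
```

View pics/a.png

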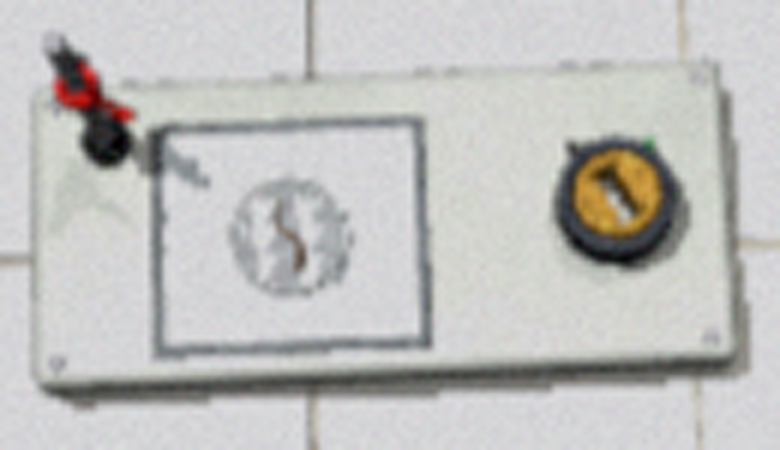

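View pics/c.png

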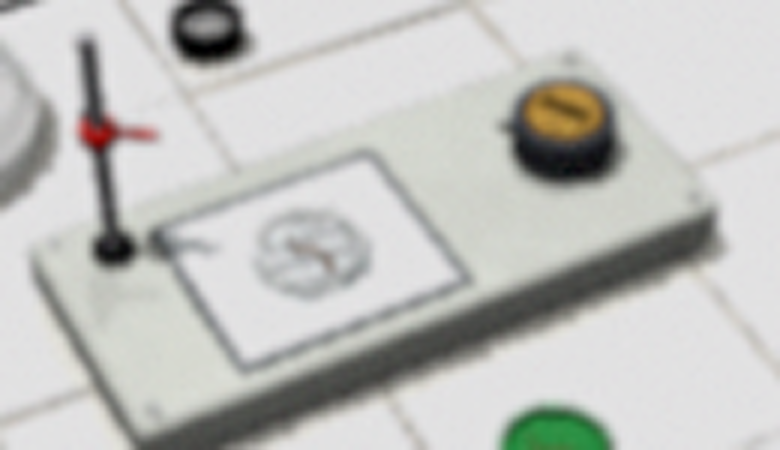

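View pics/k.png

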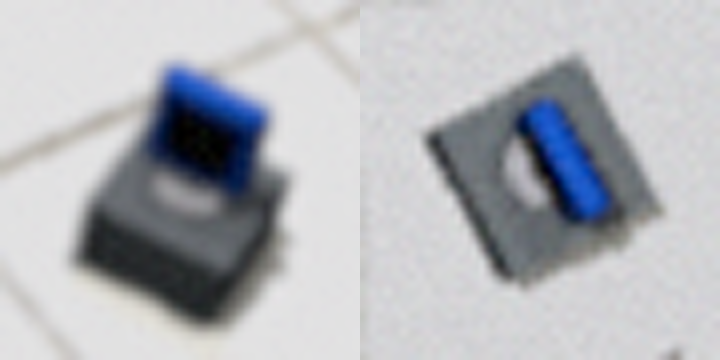

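Crop results:
- **Top:** the barrel is at (620,200) in its crop, with the slot running from (597,167) to (632,217) towards the black dot. The clear dish with the brown root is at (290,237). The pointer tip is at (130,115).
- **Scene:** the pointer tip is at (157,134).
- **Key:** the last crop confirms the blue key upright in its grey block.

I'll refine these by mask and lift the arm clear of the microscope.

```bash
python3 - <<'E'
from h import *
S=cv2.imread("pics/scene0.png");T=cv2.imread("pics/top0.png")
def mk(im,lo,hi,box):
    h=cv2.cvtColor(im,cv2.COLOR_BGR2HSV);m=cv2.inRange(h,lo,hi);k=np.zeros_like(m);x,y,w,hh=box;k[y:y+hh,x:x+w]=255;return m&k
for n,im,b in(("top",T,(268,148,30,30)),("scene",S,(250,168,28,28))):
    m=mk(im,(12,90,40),(30,255,255),b);c=cv2.convexHull(np.vstack(cv2.findContours(m,0,2)[0]));e=cv2.fitEllipse(c)
    print("barrel",n,e,plane(n,e[0],.055))
    g=cv2.cvtColor(im,6).astype(float);mm=np.zeros_like(g,np.uint8)
    cv2.ellipse(mm,(e[0],(e[1][0]*.72,e[1][1]*.72),e[2]),255,-1)
    # slot pixels: low saturation (not orange) within
    s=(mm>0)&(m==0);v,u=np.nonzero(s)
    P=np.array([plane(n,p,.055)[:2] for p in zip(u.astype(float),v.astype(float))]);q=P-P.mean(0)
    w=np.linalg.eigh(q.T@q)[1][:,1];print(" slot",len(u),P.mean(0),np.degrees(np.arctan2(w[1],w[0]))%180)
# dots
for p in((572,147),(650,145)):
    print("dot",plane("top",np.array(p)/6+(180,130),.054))
t,e=tri(np.array((157,134))/6+(170,160),np.array((130,115))/6+(180,130));print("tip",t,e)
k,e=tri((340.5,215.5),(325.5,254.5));print("key grip tri",k,e)
d=[plane("top",np.array((290,237))/6+(180,130),.034),plane("scene",np.array((312,253))/6+(170,160),.034)];print("dish",d)
# brown handle
for n,im,b in(("top",T,(205,240,35,50)),("scene",S,(235,258,50,40))):
    m=mk(im,(0,60,15),(20,255,120),b);c=max(cv2.findContours(m,0,2)[0],key=cv2.contourArea);R=cv2.minAreaRect(c)
    bp=cv2.boxPoints(R);P=np.array([plane(n,p,.013) for p in bp]);l=[P[1]-P[0],P[2]-P[1]];l=max(l,key=np.linalg.norm)
    print("handle",n,R,P.mean(0),np.linalg.norm(l),np.degrees(np.arctan2(l[1],l[0]))%180)
E
```

```text
barrel top ((282.3844299316406, 161.8193817138672), (14.409869194030762, 15.060368537902832), 85.96271514892578) [ 0.6512 -0.0226  0.055 ]
 slot 25 [ 0.6504 -0.0223] 22.905384219053076
barrel scene ((263.51361083984375, 178.3958282470703), (9.209853172302246, 13.325393676757812), 93.26627349853516) [ 0.6502 -0.0232  0.055 ]<stdin>:12: RuntimeWarning: Mean of empty slice.
  ret = ret.dtype.type(ret / rcount)
Traceback (most recent call last):
ValueError: not enough values to unpack (expected 2, got 0)

During handling of the above exception, another exception occurred:

Traceback (most recent call last):
numpy.linalg.LinAlgError: 0-dimensional array given. Array must be at least two-dimensional
```

>>> arm_command([
  [[0.0,0,0.27],[0,0,0],100],
  [[0.0,0,0.27],[0,0,0],100],
  [[0.0,0,0.27],[0,0,0],100],
  [[0.0,0,0.27],[0,0,0],100],
  [[0.0,0,0.27],[0,0,0],100],
  [[0.0,0,0.27],[0,0,0],100],
  [[0.0,0,0.27],[0,0,0],100],
])

```text
clock: 0.8
tcp_pos: [0.2822, 0.6139, 0.5224]
orientation: [-2.642, -1.693, -0.008]
contact_force: [-0.1, 0.1, 0.9]
grip_width: 0.0855
```

```bash
python3 - <<'E'
from h import *
S=cv2.imread("pics/scene0.png");T=cv2.imread("pics/top0.png")
def mk(im,lo,hi,box):
    h=cv2.cvtColor(im,cv2.COLOR_BGR2HSV);m=cv2.inRange(h,lo,hi);k=np.zeros_like(m);x,y,w,hh=box;k[y:y+hh,x:x+w]=255;return m&k
# slot: un-orange weights inside 11.5 mm of barrel centre
for n,im,c in(("top",T,(.6507,-.0228)),("scene",S,(.6507,-.0228))):
  for rad in(.011,.0135):
    a=np.linspace(0,2*np.pi,60);C=plane(n,{"top":(282.38,161.82),"scene":(263.5,178.4)}[n],.055)
    o=im[...,2].astype(float)-im[...,0];k=8
    g=np.arange(-rad,rad,.0004);X,Y=np.meshgrid(g,g);ok=X**2+Y**2<rad**2
    P=np.c_[X[ok]+C[0],Y[ok]+C[1],np.full(ok.sum(),.055)]
    uv=proj(n,P).astype(np.float32);v=cv2.remap(o.astype(np.float32),uv[None,:,0],uv[None,:,1],1)[0]
    w=np.clip(np.percentile(v,75)-v,0,None);q=np.c_[X[ok],Y[ok]];mu=(w[:,None]*q).sum(0)/w.sum();d=q-mu
    L,V=np.linalg.eigh((w[:,None]*d).T@d/w.sum());e=V[:,1]
    print("slot",n,rad,mu,np.sqrt(L),np.degrees(np.arctan2(e[1],e[0]))%180)
for p in((572,147),(650,145)):
    print("dot",plane("top",np.array(p)/6+(180,130),.054))
t,e=tri(np.array((157,134))/6+(170,160),np.array((130,115))/6+(180,130));print("tip",t,e)
k,e=tri((340.5,215.5),(325.5,254.5));print("key grip tri",k,e)
d=[plane("top",np.array((290,237))/6+(180,130),.034),plane("scene",np.array((312,253))/6+(170,160),.034)];print("dish",d)
for n,im,b in(("top",T,(205,240,35,50)),("scene",S,(235,258,50,40))):
    m=mk(im,(0,60,15),(20,255,120),b);c=max(cv2.findContours(m,0,2)[0],key=cv2.contourArea);R=cv2.minAreaRect(c)
    bp=cv2.boxPoints(R);P=np.array([plane(n,p,.013) for p in bp]);l=[P[1]-P[0],P[2]-P[1]];l=max(l,key=np.linalg.norm)
    print("handle",n,R,P.mean(0),np.linalg.norm(l),np.degrees(np.arctan2(l[1],l[0]))%180)
E
```

```text
slot top 0.011 [-0.0004  0.    ] [0.0027 0.006 ] 28.908804475140926
slot top 0.0135 [-0.0005  0.0001] [0.0031 0.0069] 27.936828423942018
slot scene 0.011 [ 0.0011 -0.0022] [0.0029 0.0056] 27.79362063437671
slot scene 0.0135 [ 0.0004 -0.0014] [0.0046 0.007 ] 16.84703600092837
dot [ 0.669  -0.0072  0.054 ]
dot [ 0.6691 -0.0366  0.054 ]
tip [0.6702 0.1517 0.099 ] 0.002604173616521572
key grip tri [ 0.4426 -0.105   0.0736] 0.001388492960547228
dish [array([0.6418, 0.1009, 0.034 ]), array([0.641 , 0.0994, 0.034 ])]
handle top ((223.09275817871094, 265.6416320800781), (39.21714782714844, 5.2563300132751465), 70.82098388671875) [0.4254 0.1158 0.013 ] 0.08723468982358497 19.10292286530114
handle scene ((259.66729736328125, 276.28253173828125), (38.59469223022461, 5.121570110321045), 37.5685920715332) [0.4235 0.1161 0.013 ] 0.08741232908179923 18.934470482867965
```

>>> arm_command([
  [[0.2,-0.32,0],[0,0,-1.1],100],
  [[0.2,-0.32,0],[0,0,-1.1],100],
  [[0.2,-0.32,0],[0,0,-1.1],100],
  [[0.2,-0.32,0],[0,0,-1.1],100],
  [[0.2,-0.32,0],[0,0,-1.1],100],
  [[0.2,-0.32,0],[0,0,-1.1],100],
  [[0.2,-0.32,0],[0,0,-1.1],100],
  [[0.2,-0.32,0],[0,0,-1.1],100],
  [[0.2,-0.32,0],[0,0,-1.1],100],
])

```text
clock: 1.7
tcp_pos: [0.4841, 0.2885, 0.5175]
orientation: [3.139, 0.05, -0.0]
contact_force: [0.3, -0.7, 0.0]
grip_width: 0.0854
```

>>> arm_command([
  [[-0.02,-0.2,0],[0,0,-0.6],100],
  [[-0.02,-0.2,0],[0,0,-0.6],100],
  [[-0.02,-0.2,0],[0,0,-0.6],100],
  [[-0.02,-0.2,0],[0,0,-0.6],100],
  [[-0.042,-0.398,-0.15],[0,0,-1.148],100],
  [[-0.042,-0.398,-0.15],[0,0,-1.148],100],
  [[-0.042,-0.398,-0.15],[0,0,-1.148],100],
  [[-0.042,-0.398,-0.15],[0,0,-1.148],100],
  [[-0.042,-0.398,-0.15],[0,0,-1.148],100],
  [[-0.042,-0.398,-0.15],[0,0,-1.148],100],
])

```text
clock: 2.7
tcp_pos: [0.4364, -0.1082, 0.3643]
orientation: [2.664, -1.656, -0.008]
contact_force: [-0.1, 0.2, 0.7]
grip_width: 0.0854
```

>>> arm_command([
  [[0,0,-0.2],[0,0,0],100],
  [[0,0,-0.2],[0,0,0],100],
  [[0,0,-0.2],[0,0,0],100],
  [[0,0,-0.2],[0,0,0],60],
  [[0,0,-0.2],[0,0,0],60],
  [[0,0,-0.2],[0,0,0],60],
  [[0,0,-0.2],[0,0,0],60],
  [[0,0,-0.2],[0,0,0],60],
])

```text
clock: 3.5
tcp_pos: [0.4418, -0.1044, 0.1708]
orientation: [-2.669, 1.65, -0.006]
contact_force: [0.2, 0.2, -0.1]
grip_width: 0.0517
```

```bash
python3 - <<'E'
from h import *
o=r.get_obs();print(o["joints"],o["tcp_pos"],o["orientation"],o["grip_width"])
T=r.grab_frame("top");cv2.imwrite("pics/t1.png",T);S=r.grab_frame("scene");cv2.imwrite("pics/s1.png",S)
cv2.imwrite("pics/v1.png",np.hstack([crop(T,290,220,65,60,6),crop(S,300,170,70,60*1,6)]))
E
```

```text
[-0.5184  0.2555  0.7181  2.1811 -0.2429  0.7762 -0.7496] [ 0.4418 -0.1044  0.1708] [-2.6691  1.6496 -0.0059] 0.0516531254596937
```

View pics/v1.png

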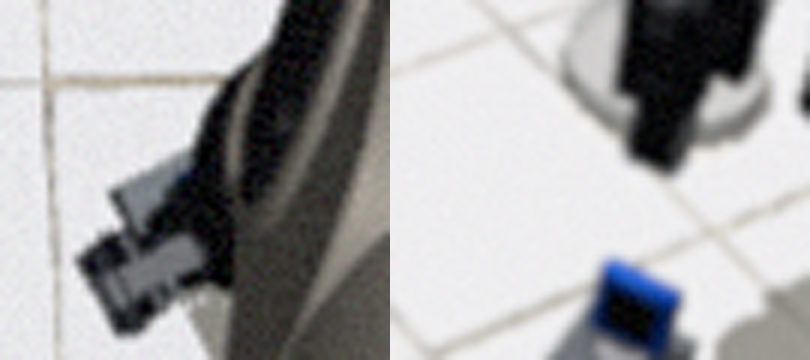

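The left (top) view shows the fingers with the holder partly behind them at (150,190). The right (scene) view shows the fingertips at (660,165), above the blue key at (640,305). I'll descend and grip.

>>> arm_command([
  [[0,-0.0015,-0.05],[0,0,0],60],
  [[0,-0.0015,-0.09],[0,0,0],60],
  [[0,-0.0015,-0.115],[0,0,0],60],
  [[0,-0.0015,-0.115],[0,0,0],60],
  [[0,-0.0015,-0.115],[0,0,0],60],
  [[0,-0.0015,-0.115],[0,0,0],60],
])

```text
clock: 4.2
tcp_pos: [0.4413, -0.1063, 0.0551]
orientation: [-2.67, 1.652, -0.004]
contact_force: [0.7, -0.0, -0.3]
grip_width: 0.0512
```

>>> arm_command([
  [[0,0,0],[0,0,0],0],
  [[0,0,0],[0,0,0],0],
  [[0,0,0],[0,0,0],0],
  [[0,0,0],[0,0,0],0],
  [[0,0,0],[0,0,0],0],
  [[0,0,0],[0,0,0],0],
  [[0,0,0],[0,0,0],0],
  [[0,0,0],[0,0,0],0],
], newtons=50)

```text
clock: 5.0
tcp_pos: [0.4409, -0.1067, 0.054]
orientation: [-2.671, 1.653, -0.003]
contact_force: [-0.2, -1.9, 6.7]
grip_width: 0.0092
```

>>> arm_command([
  [[0,0,0.03],[0,0,0],0],
  [[0,0,0.06],[0,0,0],0],
  [[0,0,0.1],[0,0,0],0],
  [[0,0,0.12],[0,0,0],0],
  [[0.1,0.04,0.12],[0,0,0],0],
  [[0.19,0.08,0.12],[0,0,0.035],0],
  [[0.19,0.08,0.12],[0,0,0.035],0],
  [[0.19,0.083,0.12],[0,0,0.035],0],
  [[0.19,0.083,0.12],[0,0,0.035],0],
  [[0.19,0.083,0.12],[0,0,0.035],0],
])

```text
clock: 6.0
tcp_pos: [0.6304, -0.0218, 0.1724]
orientation: [2.701, -1.602, -0.001]
contact_force: [-0.9, -1.1, -0.2]
grip_width: 0.0092
```

```bash
python3 - <<'E'
from h import *
o=r.get_obs();print(o["joints"],o["tcp_pos"],o["orientation"],o["grip_width"],o["contact_force"])
T=r.grab_frame("top");cv2.imwrite("pics/t2.png",T);S=r.grab_frame("scene");cv2.imwrite("pics/s2.png",S)
cv2.imwrite("pics/v2.png",np.hstack([crop(T,255,115,65,75,6),crop(S,235,125,65,75,6)]))
p=o["tcp_pos"];print(proj("scene",p-[0,0,.026]),proj("top",p-[0,0,.026]))
E
```

```text
[-0.5245  0.5573  0.6457  1.7685 -0.4007  0.952  -0.7847] [ 0.6304 -0.0218  0.1724] [ 2.7013 -1.6017 -0.0013] 0.009231711108772656 [-0.8622 -1.103  -0.2096]
[[268.896  154.6449]] [[284.5531 159.3588]]
```

View pics/v2.png

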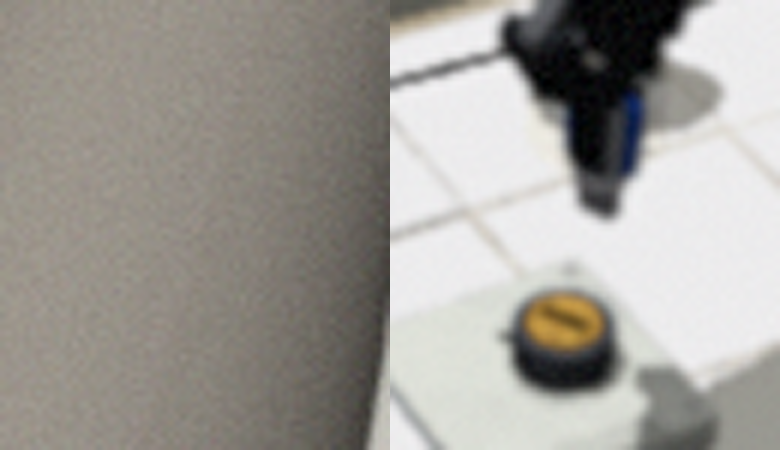

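Right (scene) half: the key is held, with the blade tip at (600,212). The barrel is at (565,325) with its slot. Top view is blocked by the arm. I'll move over the slot and descend to just above it.

>>> arm_command([
  [[0.02,-0.001,-0.03],[0,0,0],0],
  [[0.02,-0.001,-0.065],[0,0,0],0],
  [[0.02,-0.001,-0.065],[0,0,0],0],
  [[0.02,-0.001,-0.065],[0,0,0],0],
  [[0.02,-0.001,-0.065],[0,0,0],0],
])

```text
clock: 6.6
tcp_pos: [0.6502, -0.0251, 0.1104]
orientation: [-2.698, 1.607, -0.003]
contact_force: [0.0, -0.8, -0.3]
grip_width: 0.0093
```

```bash
python3 - <<'E'
from h import *
o=r.get_obs();print(o["tcp_pos"],o["orientation"],o["grip_width"],o["contact_force"])
S=r.grab_frame("scene");cv2.imwrite("pics/s3.png",S)
cv2.imwrite("pics/v3.png",crop(S,240,140,50,50,12))
p=o["tcp_pos"];print((proj("scene",[p-[0,0,.026],p-[0,0,.044]])-[240,140])*12)
E
```

```text
[ 0.6502 -0.0251  0.1104] [-2.6982  1.6069 -0.003 ] 0.009288591989226151 [ 0.0235 -0.764  -0.3251]
[[296.1252 353.2561]
 [292.1758 418.0786]]
```

View pics/v3.png

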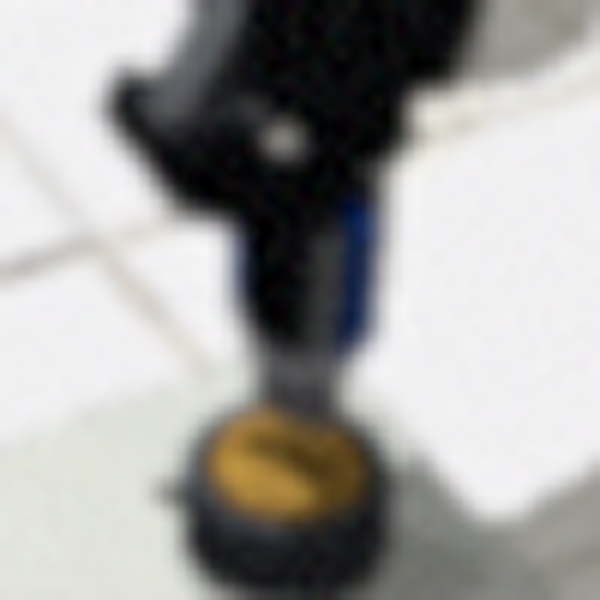

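The blade is at (299,400) with its tip just above the slot centre at (288,458). It is about 10 crop px right, or about 2 mm, which agrees with the TCP's y being 2 mm low. I'll correct that and push in gently.

>>> arm_command([
  [[0.0005,0.002,0],[0,0,0],0],
  [[0.0005,0.002,0],[0,0,0],0],
  [[0.0005,0.002,-0.006],[0,0,0],0],
  [[0.0005,0.002,-0.01],[0,0,0],0],
  [[0.0005,0.002,-0.014],[0,0,0],0],
  [[0.0005,0.002,-0.014],[0,0,0],0],
])

```text
clock: 7.25
tcp_pos: [0.6507, -0.0224, 0.0954]
orientation: [-2.699, 1.606, 0.0]
contact_force: [-4.3, 1.2, 12.5]
grip_width: 0.0097
```

>>> arm_command([
  [[-0.001,0.0003,0],[0,0,0],0],
  [[-0.001,0.0003,0],[0,0,0],0],
  [[-0.001,0.0003,0],[0,0,0],0],
])

```text
clock: 7.55
tcp_pos: [0.6504, -0.0223, 0.0956]
orientation: [-2.699, 1.606, -0.003]
contact_force: [-1.2, -0.1, 8.7]
grip_width: 0.0091
```

>>> arm_command([
  [[0,0,-0.002],[0,0,0],0],
  [[0,0,-0.004],[0,0,0],0],
  [[0,0,-0.004],[0,0,0],0],
])

```text
clock: 7.85
tcp_pos: [0.6508, -0.0231, 0.0914]
orientation: [-2.699, 1.606, -0.006]
contact_force: [1.6, -2.2, 1.1]
grip_width: 0.0092
```

```bash
python3 - <<'E'
from h import *
o=r.get_obs();print(o["tcp_pos"],o["orientation"],o["grip_width"],o["contact_force"],o["moment"])
S=r.grab_frame("scene");cv2.imwrite("pics/s4.png",S)
cv2.imwrite("pics/v4.png",crop(S,240,140,50,50,12))
p=o["tcp_pos"];print((proj("scene",[p-[0,0,.026],p-[0,0,.044]])-[240,140])*12)
E
```

```text
[ 0.6508 -0.0231  0.0914] [-2.6991  1.6064 -0.0058] 0.009207005842235555 [ 1.5902 -2.1619  1.0976] [-0.7322 -0.5292 -0.0082]
[[282.6949 422.6956]
 [278.9632 485.7832]]
```

View pics/v4.png

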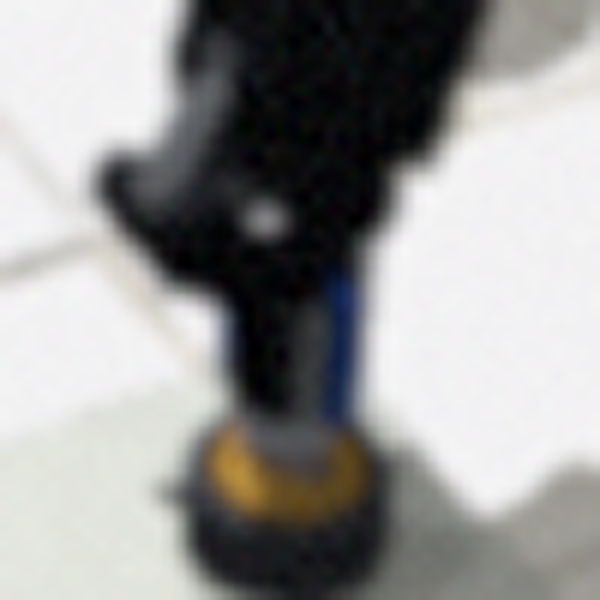

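The blade has entered the slot: the collar is now at (290,435), just above the barrel, and the force has dropped. Pushing home.

>>> arm_command([
  [[0.0003,-0.0005,-0.003],[0,0,0],0],
  [[0.0003,-0.0005,-0.006],[0,0,0],0],
  [[0.0003,-0.0005,-0.009],[0,0,0],0],
  [[0.0003,-0.0005,-0.01],[0,0,0],0],
  [[0.0003,-0.0005,-0.01],[0,0,0],0],
])

```text
clock: 8.4
tcp_pos: [0.6501, -0.0236, 0.0809]
orientation: [2.699, -1.607, 0.002]
contact_force: [1.0, -4.4, 8.1]
grip_width: 0.0098
```

>>> arm_command([
  [[0,-0.0005,-0.002],[0,0,0],0],
  [[0,-0.0005,-0.003],[0,0,0],0],
  [[0,-0.0005,-0.003],[0,0,0],0],
])

```text
clock: 8.7
tcp_pos: [0.6504, -0.0237, 0.0807]
orientation: [-2.698, 1.606, -0.001]
contact_force: [-7.4, -2.6, 30.9]
grip_width: 0.0092
```

```bash
python3 - <<'E'
from h import *
o=r.get_obs();print(o["tcp_pos"],o["orientation"],o["grip_width"],o["contact_force"],o["moment"])
S=r.grab_frame("scene");cv2.imwrite("pics/s5.png",S)
cv2.imwrite("pics/v5.png",crop(S,240,140,50,50,12))
E
```

```text
[ 0.6504 -0.0237  0.0807] [-2.6978  1.6061 -0.0007] 0.009172295168170433 [-7.4485 -2.562  30.9046] [-0.3586  1.8219  0.0574]
```

View pics/v5.png

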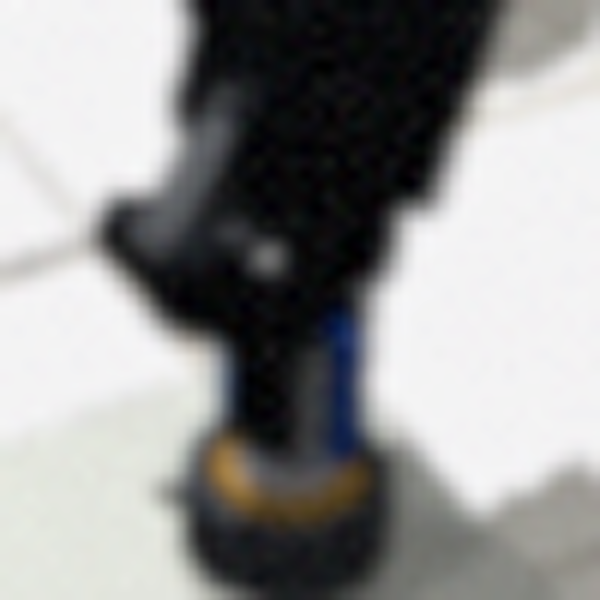

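The collar sits on the barrel at (295,475), with 31 N reaction and no further descent at TCP z = 0.081. The key is home. I'll relax the push and turn clockwise.

>>> arm_command([
  [[0,0.0005,0.0015],[0,0,-0.1],0],
  [[0,0.0005,0.0015],[0,0,-0.2],0],
  [[0,0.0005,0.0015],[0,0,-0.3],0],
  [[0,0.0005,0.0015],[0,0,-0.4],0],
  [[0,0.0005,0.0015],[0,0,-0.5],0],
  [[0,0.0005,0.0015],[0,0,-0.6],0],
  [[0,0.0005,0.0015],[0,0,-0.6],0],
])

```text
clock: 9.45
tcp_pos: [0.6508, -0.0224, 0.0808]
orientation: [-2.1, 2.334, -0.001]
contact_force: [-3.0, 0.3, 19.8]
grip_width: 0.0094
```

```bash
python3 - <<'E'
from h import *
o=r.get_obs();print(o["tcp_pos"],o["orientation"],o["joints"],o["grip_width"],o["contact_force"],o["moment"])
E
```

```text
[ 0.6508 -0.0224  0.0808] [-2.1002  2.3336 -0.0013] [-0.5503  0.7482  0.7198  1.7766 -0.6339  0.8609 -1.2095] 0.009371569065762668 [-2.9846  0.3092 19.8088] [-0.2524  0.6248 -0.0506]
```

>>> arm_command([
  [[0,0,0.0005],[0,0,-0.1],0],
  [[0,0,0.0005],[0,0,-0.2],0],
  [[0,0,0.0005],[0,0,-0.3],0],
  [[0,0,0.0005],[0,0,-0.4],0],
  [[0,0,0.0005],[0,0,-0.5],0],
  [[0,0,0.0005],[0,0,-0.56],0],
  [[0,0,0.0005],[0,0,-0.56],0],
])

```text
clock: 10.15
tcp_pos: [0.6507, -0.0224, 0.0809]
orientation: [-1.376, 2.822, -0.001]
contact_force: [-1.3, -0.7, 16.5]
grip_width: 0.0091
```

```bash
python3 - <<'E'
from h import *
o=r.get_obs();print(o["tcp_pos"],o["orientation"],o["joints"],o["grip_width"],o["contact_force"],o["moment"])
w=o["orientation"];print(np.degrees(2*np.arctan2(w[1],w[0])))
E
```

```text
[ 0.6507 -0.0224  0.0809] [-1.3756  2.8223 -0.0008] [-0.6274  0.8082  0.8548  1.7816 -0.7597  0.915  -1.6672] 0.00909374828293794 [-1.3245 -0.7398 16.4817] [-0.2303  0.3621  0.0843]
231.96922202631862
```

>>> arm_command([
  [[0,0,0],[0,0,-0.06],0],
  [[0,0,0],[0,0,-0.12],0],
  [[0,0,0],[0,0,-0.12],0],
])

```text
clock: 10.45
tcp_pos: [0.6504, -0.0222, 0.0809]
orientation: [-1.206, 2.9, 0.0]
contact_force: [-2.7, -0.4, 17.6]
grip_width: 0.0095
```

```bash
python3 - <<'E'
from h import *
o=r.get_obs();print(o["tcp_pos"],o["orientation"],o["joints"],o["grip_width"],o["contact_force"],o["moment"])
w=o["orientation"];print(np.degrees(2*np.arctan2(w[1],w[0])))
E
```

```text
[ 0.6504 -0.0222  0.0809] [-1.2059  2.8995  0.0001] [-0.6421  0.8223  0.8821  1.7826 -0.7853  0.9288 -1.7659] 0.009457947255911044 [-2.6997 -0.3884 17.615 ] [-0.1423  0.5455  0.477 ]
225.16610033206854
```

Moment about z jumped to 0.48 N m, so the stop is reached. I'll release and rise.

>>> arm_command([
  [[0,0,0.001],[0,0,0.08],0],
  [[0,0,0.001],[0,0,0.08],40],
  [[0,0,0.001],[0,0,0.08],40],
  [[0,0,0.001],[0,0,0.08],40],
  [[0,0,0.001],[0,0,0.08],40],
  [[0,0,0.001],[0,0,0.08],40],
  [[0,0,0.03],[0,0,0.08],40],
  [[0,0,0.08],[0,0,0.08],40],
  [[0,0,0.13],[0,0,0.08],40],
  [[0,0,0.13],[0,0,0.08],40],
])

```text
clock: 11.45
tcp_pos: [0.6531, -0.0241, 0.2163]
orientation: [-1.316, 2.842, -0.008]
contact_force: [0.2, 0.3, -0.4]
grip_width: 0.0341
```

>>> arm_command([
  [[-0.11,0.07,0],[0,0,0.7],60],
  [[-0.22,0.14,0],[0,0,1.0],60],
  [[-0.22,0.14,0],[0,0,1.0],60],
  [[-0.22,0.14,0],[0,0,1.0],60],
  [[-0.22,0.14,0],[0,0,1.0],60],
  [[-0.22,0.14,0],[0,0,1.0],60],
  [[-0.22,0.14,0],[0,0,1.0],60],
  [[-0.22,0.14,0],[0,0,1.0],60],
])

```text
clock: 12.25
tcp_pos: [0.429, 0.1184, 0.2093]
orientation: [-2.528, 1.864, 0.002]
contact_force: [0.5, -1.3, 0.3]
grip_width: 0.0511
```

```bash
python3 - <<'E'
from h import *
o=r.get_obs();print(o["tcp_pos"],o["orientation"],o["joints"],o["grip_width"],o["contact_force"],o["moment"])
w=o["orientation"];print(np.degrees(2*np.arctan2(w[1],w[0])))
S=r.grab_frame("scene");T=r.grab_frame("top");cv2.imwrite("pics/s6.png",S);cv2.imwrite("pics/t6.png",T)
cv2.imwrite("pics/v6.png",np.hstack([crop(T,190,120,130,160,3),crop(S,190,150,130,160,3)]))
h=cv2.cvtColor(T,cv2.COLOR_BGR2HSV);m=cv2.inRange(h,(105,120,40),(125,255,255));m[:, :260]=0
c=max(cv2.findContours(m,0,2)[0],key=cv2.contourArea);R=cv2.minAreaRect(c);b=[plane("top",p,.098) for p in cv2.boxPoints(R)];print(R,np.mean(b,0));l=max(b[1]-b[0],b[2]-b[1],key=np.linalg.norm);print(np.degrees(np.arctan2(l[1],l[0])),np.linalg.norm(l))
E
```

```text
[0.429  0.1184 0.2093] [-2.5278  1.8639  0.0017] [-1.2712  0.2054  0.9928  2.1675 -0.2267  0.8735 -1.4118] 0.051063530967697744 [ 0.4892 -1.251   0.3041] [ 0.0164 -0.078  -0.0416]
287.19356180457106
((282.6951599121094, 157.75611877441406), (4.52903938293457, 15.617377281188965), 38.65980911254883) [ 0.6481 -0.021   0.098 ]
-39.21972403210149 0.03444259412428717
```

View pics/v6.png

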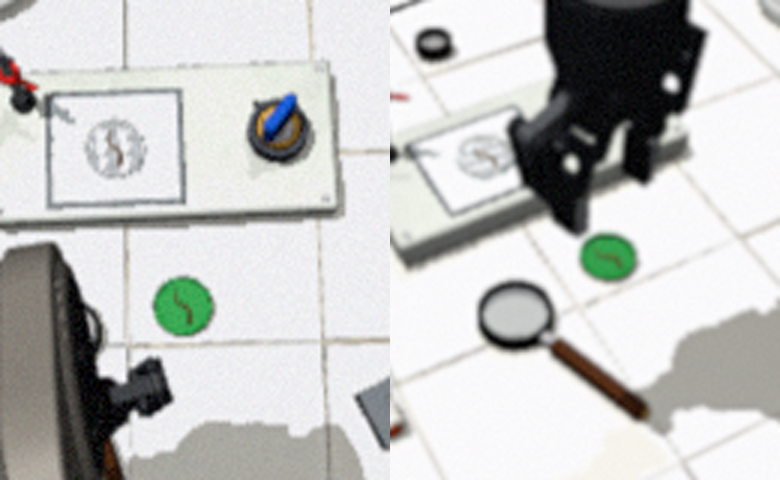

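Top half: the key stands in the switch, turned to point at (285,115), with the green dot side reached. The green dish at (183,305) is a look-alike. Scene half: the lens is at (515,315), handle running to (640,405), with the gripper above. Now the lens.

>>> arm_command([
  [[-0.0045,-0.0025,-0.05],[0,0,0.03],60],
  [[-0.0045,-0.0025,-0.1],[0,0,0.03],60],
  [[-0.0045,-0.0025,-0.145],[0,0,0.03],60],
  [[-0.0045,-0.0025,-0.16],[0,0,0.03],60],
  [[-0.0045,-0.0025,-0.16],[0,0,0.03],60],
  [[-0.0045,-0.0025,-0.16],[0,0,0.03],60],
  [[-0.0045,-0.0025,-0.16],[0,0,0.03],60],
])

```text
clock: 13.05
tcp_pos: [0.4263, 0.1152, 0.0504]
orientation: [-2.551, 1.83, -0.002]
contact_force: [0.4, -0.3, 0.0]
grip_width: 0.0514
```

```bash
python3 - <<'E'
from h import *
o=r.get_obs();print(o["tcp_pos"],o["orientation"],o["joints"],o["contact_force"],o["moment"])
w=o["orientation"];print(np.degrees(2*np.arctan2(w[1],w[0])))
E
```

```text
[0.4263 0.1152 0.0504] [-2.5514  1.8299 -0.0021] [-0.9361  0.515   0.6578  2.2806 -0.6403  0.5281 -1.0174] [ 0.3543 -0.3451  0.0259] [ 0.0256 -0.0314 -0.0552]
288.70168427694546
```

>>> arm_command([
  [[-0.001,0.0005,-0.02],[0,0,0],60],
  [[-0.001,0.0005,-0.03],[0,0,0],60],
  [[-0.001,0.0005,-0.03],[0,0,0],60],
  [[-0.001,0.0005,-0.03],[0,0,0],60],
])

```text
clock: 13.45
tcp_pos: [0.4245, 0.1157, 0.0199]
orientation: [-2.553, 1.829, -0.0]
contact_force: [-0.5, 0.0, -0.8]
grip_width: 0.0516
```

>>> arm_command([
  [[0,0,0],[0,0,0],0],
  [[0,0,0],[0,0,0],0],
  [[0,0,0],[0,0,0],0],
  [[0,0,0],[0,0,0],0],
  [[0,0,0],[0,0,0],0],
  [[0,0,0],[0,0,0],0],
  [[0,0,0],[0,0,0],0],
  [[0,0,0],[0,0,0],0],
], newtons=80)

```text
clock: 14.25
tcp_pos: [0.4244, 0.1158, 0.02]
orientation: [-2.553, 1.829, 0.0]
contact_force: [-1.8, -0.2, 8.8]
grip_width: 0.0119
```

>>> arm_command([
  [[0,0,0.02],[0,0,0],0],
  [[0,0,0.05],[0,0,0],0],
  [[0,0,0.09],[0,0,0],0],
  [[0,0,0.13],[0,0,0],0],
  [[0,0,0.17],[0,0,0],0],
  [[0.03,-0.009,0.18],[0,0,0],0],
  [[0.07,-0.021,0.18],[0,0,0],0],
  [[0.11,-0.033,0.18],[0,0,0],0],
  [[0.141,-0.042,0.18],[0,0,0],0],
  [[0.141,-0.042,0.18],[0,0,0],0],
])

```text
clock: 15.25
tcp_pos: [0.5686, 0.0716, 0.1997]
orientation: [2.552, -1.832, 0.006]
contact_force: [-0.0, -0.0, -1.2]
grip_width: 0.0116
```

>>> arm_command([
  [[0,0,-0.03],[0,0,0],0],
  [[0,0,-0.05],[0,0,0],0],
  [[0,0,-0.06],[0,0,0],0],
  [[0,0,-0.06],[0,0,0],0],
  [[0,0,-0.06],[0,0,0],0],
])

```text
clock: 15.75
tcp_pos: [0.5653, 0.0737, 0.14]
orientation: [-2.554, 1.829, -0.001]
contact_force: [-0.2, 0.1, -1.1]
grip_width: 0.0117
```

```bash
python3 - <<'E'
from h import *
o=r.get_obs();p=o["tcp_pos"];print(p,o["orientation"],o["grip_width"],o["contact_force"],o["moment"])
w=o["orientation"];y=2*np.arctan2(w[1],w[0])+np.pi/2;print(np.degrees(y))
L=p+[.08*np.cos(y),.08*np.sin(y),-.012];print("lens est",L)
S=r.grab_frame("scene");T=r.grab_frame("top");cv2.imwrite("pics/s7.png",S);cv2.imwrite("pics/t7.png",T)
A=crop(T,180,110,100,100,4,1.5);B=crop(S,170,120,100,100,4,1.5)
cv2.imwrite("pics/v7.png",np.hstack([A,B]))
print((proj("top",L)-[180,110])*4,(proj("scene",L)-[170,120])*4+[400,0])
E
```

```text
[0.5653 0.0737 0.14  ] [-2.5538  1.829  -0.0006] 0.011668014149515389 [-0.1849  0.1228 -1.1192] [-0.0643  0.012   0.0177]
378.7817877542055
lens est [0.641  0.0995 0.128 ]
[[181.137  192.8953]] [[602.5732 213.5332]]
```

View pics/v7.png

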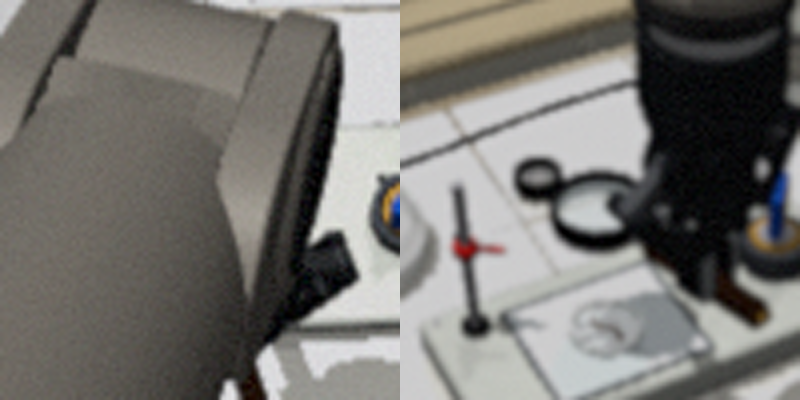

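Scene half: the lens is held level at (600,209) in the crop, handle end at (757,318), with the red pointer (ring 464,247; tip 505,250) to its left and the key upright in the switch at (780,210). I'll check tilt and pointer height numerically.

```bash
python3 - <<'E'
from h import *
S0=cv2.imread("pics/scene0.png");T0=cv2.imread("pics/top0.png");S=cv2.imread("pics/s7.png")
p=r.get_obs()["tcp_pos"];y=np.radians(18.8)
def vplane(px):
    c,d=ray("scene",px);n=np.array([-np.sin(y),np.cos(y),0]);return c+d*((p-c)@n)/(d@n)
for nm,q in(("lens",(600,209)),("end",(757,318))):
    P=vplane(np.array([(q[0]-400)/4+170,q[1]/4+120]));print(nm,P,"along",(P-p)[:2]@[np.cos(y),np.sin(y)])
# dark rim ellipse (contour of dark pixels) in s7
def red(im,b):
    h=im.astype(int);m=((h[...,2]-np.maximum(h[...,1],h[...,0]))>25).astype(np.uint8);k=np.zeros_like(m);x,yy,w,hh=b;k[yy:yy+hh,x:x+w]=1
    return np.argwhere(m&k)[:,::-1].astype(float)
a=red(S0,(178,172,24,20));b=red(T0,(186,138,20,16))
sa=a[a[:,0]>=a[:,0].max()-1];sb=b[b[:,0]>=b[:,0].max()-1]
print("tip px",sa.mean(0),sb.mean(0),tri(sa.mean(0),sb.mean(0)))
# ring/post heights
q=lambda u,v:np.array((u,v))/6+(170,160); qt=lambda u,v:np.array((u,v))/6+(180,130)
print("post top",tri(q(86,40),qt(52,42)),"ring",tri(q(98,132),qt(75,88)))
# key in switch seen by scene now, against earlier top view
h=cv2.cvtColor(S,cv2.COLOR_BGR2HSV);m=cv2.inRange(h,(105,110,30),(125,255,255));c=max(cv2.findContours(m,0,2)[0],key=cv2.contourArea)
print("key",cv2.boundingRect(c));t=c[:,0][c[:,0,1]<=c[:,0,1].min()+1].mean(0);print(t,tri(t.astype(float),(282.7,157.8)), proj("scene",[.6507,-.0228,.098]))
E
```

```text
lens [0.643  0.1001 0.1301] along 0.08159304552284097
end [0.5289 0.0612 0.1252] along -0.03901921631036314
tip px [194.5 182. ] [200.5 148.5] (array([0.6719, 0.1546, 0.0997]), np.float64(0.0014875383183601061))
post top (array([0.6818, 0.1716, 0.1459]), np.float64(0.0021449104039672324)) ring (array([0.6808, 0.1717, 0.0998]), np.float64(0.0018003665113897206))
key (262, 163, 4, 16)
[264.5 163.5] (array([ 0.6447, -0.0202,  0.1094]), np.float64(0.0002947353142225877)) [[264.0364 165.3977]]
```

>>> arm_command([
  [[-0.001,0,-0.01],[0,0,0],0],
  [[-0.001,0,-0.02],[0,0,0],0],
  [[-0.001,0,-0.029],[0,0,0],0],
  [[-0.001,0,-0.029],[0,0,0],0],
  [[-0.001,0,-0.029],[0,0,0],0],
  [[-0.001,0,-0.029],[0,0,0],0],
])

```text
clock: 16.45
tcp_pos: [0.5644, 0.0735, 0.1105]
orientation: [-2.554, 1.829, -0.001]
contact_force: [-0.3, -0.2, -1.2]
grip_width: 0.0119
```

```bash
python3 - <<'E'
from h import *
o=r.get_obs();p=o["tcp_pos"];print(p,o["orientation"],o["grip_width"],o["contact_force"],o["qvel"])
S=r.grab_frame("scene");cv2.imwrite("pics/s8.png",S)
cv2.imwrite("pics/v8.png",crop(S,170,130,125,85,6,1.5))
a=np.radians(-39);u=np.array([np.cos(a),np.sin(a),0]);v=np.array([-u[1],u[0],0]);k=np.array([.6507,-.0228,.055])
for dz in(0,.01,.018):
    P=proj("scene",[k+i*.017*u+j*.005*v+[0,0,z+dz] for i in(-1,1) for j in(-1,1) for z in(.007,.043)]);print(dz,P.min(0),P.max(0))
h=cv2.cvtColor(S,cv2.COLOR_BGR2HSV);m=cv2.inRange(h,(100,80,20),(130,255,255));print([cv2.boundingRect(c) for c in cv2.findContours(m,0,2)[0] if cv2.contourArea(c)>10])
E
```

```text
[0.5644 0.0735 0.1105] [-2.5538  1.8295 -0.0006] 0.011858251707619321 [-0.3115 -0.2447 -1.1773] [-0.0026 -0.0061  0.0037 -0.0011  0.0016  0.0003 -0.0008]
0 [260.3844 160.8966] [267.0438 180.9326]
0.01 [260.5392 157.7827] [267.2465 177.9606]
0.018 [260.6645 155.2591] [267.4107 175.5514]
[]
```

The key's blue box in the last view that showed it (rows 163–178) is centred where a home key projects (161–181). It's hidden behind the gripper now. By offset from the TCP the lens is at about (0.642, 0.100, 0.099), for a dish at (0.641, 0.100) and a pointer at 0.100. There is no contact force beyond the lens weight, so I'm handing in.

```bash
python3 -c "
from bench import r
print(r.hand_in(),r.get_obs()['clock'])"
```

```text
the job is handed in; nothing more can be done
the job is handed in; nothing more can be done
```

I handed the job in at about 16.5 s. The key is in the lamp switch and turned on, and the gripper is holding the lens over the sample dish. No verdict was reported.

- **Key:** I pushed it into the switch until it stopped at 31 N with the collar at the expected height. I then turned it about 73° clockwise, until the moment rose to 0.48 N m at the stop. After release, the top view put its yaw near -39°. A later scene view put it at the height of a fully home key.
- **Lens:** gripped by the handle at 80 N. The estimated lens centre is within about 1 mm of the dish centre and at z 0.099, against a pointer height of 0.100. Tilt is about 0.04 rad, the arm was at rest, and the only force on the tool was about the lens weight.
- **Checks that disagreed or were missing:**
  - The key grip seen from above lay about 3.5 mm from the barrel centre.
  - Triangulating the key top gave 0.109 m instead of 0.098 m. I put this down to the two views seeing different edges of the key.
  - At the final pose the gripper appeared to hide the key from the scene camera, so I did not see it again after lowering the lens.
  - I could not view a picture of the final pose, because the 12-picture limit was reached. The final lens position is the one measured 29 mm higher, moved with the arm.

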